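# Reset the tripped breakers in order

## Robot

A 6-joint arm with a two-finger parallel gripper is mounted at the origin on a cart in front of the work surface, level with it; the furniture and walls round the work are solid. World frame = base frame: x ahead of the robot, y to its left, z up, the work surface at z = 0. Lengths are in m, angles in rad, forces in N, time in s.
With the tool pointing down it reaches from about 0.35 to 0.775 m from the base axis. Payload 5.5 kg.
Tool frame: the origin (TCP) lies at the very end of the fingers, on their centre line; the grasp point (between the pads) lies robot.grip_point_offset behind it (robot.grip_point_offset is the distance from the TCP to the grasp point, in m); z points along the fingers, y is the line along which they close (so a half turn about z gives the same grasp; the last joint's range is limited). The gripper opens to 85 mm and grips with 20 to 120 N. Pads are 22 mm wide; open, the fingers measure 114 mm over their backs; the gripper's body (76 mm by 85 mm) begins 54 mm behind the grasp point. The pads swing forward as they close: fully open they stand 13 mm farther back than shut.
Start: joints at [1.09, 0.313, 0.046, 1.304, 0, 1.431], TCP at [0.192, 0.542, 0.231] pointing down, gripper open.
Joint ranges: [-2.76, 2.76], [-0.86, 1.69], [-1.03, 1.26], [-2.2, 2.34], [-1.47, 1.5], [-3.14, 3.14]. Speed limits (rad/s): [2.57, 2.57, 3.14, 3.14, 3.14, 3.14].

## Interface

Orientations are given as a unit quaternion [w, x, y, z].
In Python, from cell import robot gives the robot as it stands.
- The arm moves only by the tool move_arm, never from a script. Its argument "rows" is a list of rows, each an object of numbers: "tx", "ty", "tz": the shift along the tool's x, y, z in m; "turn": the turn about the tool's z in rad; "fingers": the opening, from -1 (shut) to 1 (fully open). A call has 1 to 12 rows; each row shifts and turns the commanded pose from where the row before left it, along the tool's axes as they then stand; what a row does not reach is not made up. A row lasts 1/10 s, in which the tool goes at most 50 mm and 8.59 degrees, less where a joint would pass 70% of its speed; a pose out of reach is approached as far as the arm can. A call is refused whole if a number of a shift passes 0.05 or a number of a turn 0.15, either way. A call with a gripper value outside its range is refused whole. The fingers move at their own pace and stop on an object; "grip_force" is the grip in N (left out, the last holds). Time passes only in rows, so rows that do not move let the fingers close. It gives the time, the measured TCP pose, the force, the opening and the grip force at its end, in the units of the state.
- robot.observe(): the state, without advancing time (a new reading comes with each control period).
- robot.get_image(name): name is "scene" or "top" or "wrist"; returns (picture, depth): 400x640x3 uint8, red, green, blue; 400x640 float32, m along the optical axis (not along the pixel's ray), 0 where there is no reading.
- robot.get_calibration(name): a dict with "fovy" (degrees; the focal length in pixels is half the picture's height over the tangent of half this angle, whatever the lens; pixels are square), "cx", "cy" (the principal point, pixels), "dist_coeffs" ([k1, k2, p1, p2, k3] as OpenCV has them; the pictures are not rectified), "R" (3x3) and "t" (3): a world point X has camera coordinates R X + t; the wrist camera has in their place "T_tool_cam" (4x4, takes a point from camera to tool coordinates, whose origin is the TCP and whose axes are the flange's). Camera axes: x right, y down, z forward; pixel columns grow to the right and rows downward; lengths in m; the calibration is good to about 2 mm. A picture is of the moment at which its call begins: read the wrist's pose just before it. get_calibration takes no time and is no camera call.
- robot.job_done(): hands the job in; it is judged then, once.
The state is a dict: "t": time; "qpos": joint angles; "qd": joint speeds; "joint_efforts": joint torques, N m; "position": TCP position; "orientation": TCP orientation; "ft_force": force on the tool from outside, world axes, zero at the start; "wrist_torque": the same for the moment, N m; "grip_width": finger opening in m; "grasp_force": force on a finger pad.
Only numpy, scipy, OpenCV 4.12 (cv2) and the standard library are available. Lean on these libraries where they do the work, as an engineer would, in place of code of your own. Each camera call takes 0.05 s, during which the arm holds its last target. There are 200 camera calls.

## Task

Power on the bench must be restored breaker by breaker: with a fingertip, lightly press the tripped white reset buttons fully home in this order, first the large round one, then the square one, last the narrow bar. Leave the small round button out, for its circuit stays off, and only touch the buttons: do not lift, tip or shift the breaker boxes or anything around them.

Things in the scene. Friction and masses are not known exactly. Their poses are not given: they have to be found in the camera images.
- large_round_box: loose steel breaker box, 66 x 60 mm, lid 46 mm above the bench, 0.8 kg on rubber feet, with one large round button, 40 mm across, in the middle of its lid and a short black cable gland in the middle of its +x side. Origin: centre of its underside; z up. The four boxes are alike and stand in a row in any order; only their buttons differ
- large_round_top (a point): centre of the top face of the large round button, 40 mm across; white plastic, straight over the middle of its box. Tripped (out) the top is 68 mm above the bench, fully home 58 mm, still 8 mm proud of the black collar. The point moves with the button. The cap is sprung on its plunger: under the finger it gives 1 mm per 2.5 N, at most 5 mm, and comes back when let go
- large_round_button (a joint): how far the large round button, 40 mm across, is pressed down: 0 = tripped (out), 0.010 m = fully home at a hard stop (the sprung cap's own give of up to 5 mm comes on top and is not counted). It slides down against about 3 N of friction, no spring, and stays where it is left
- square_box: loose steel breaker box, 66 x 60 mm, lid 46 mm above the bench, 0.8 kg on rubber feet, with one square button, 28 x 28 mm, in the middle of its lid and a short black cable gland in the middle of its +x side. Origin: centre of its underside; z up. The four boxes are alike and stand in a row in any order; only their buttons differ
- square_top (a point): centre of the top face of the square button, 28 x 28 mm; white plastic, straight over the middle of its box. Tripped (out) the top is 68 mm above the bench, fully home 58 mm, still 8 mm proud of the black collar. The point moves with the button. The cap is sprung on its plunger: under the finger it gives 1 mm per 2.5 N, at most 5 mm, and comes back when let go
- square_button (a joint): how far the square button, 28 x 28 mm, is pressed down: 0 = tripped (out), 0.010 m = fully home at a hard stop (the sprung cap's own give of up to 5 mm comes on top and is not counted). It slides down against about 3 N of friction, no spring, and stays where it is left
- bar_box: loose steel breaker box, 66 x 60 mm, lid 46 mm above the bench, 0.8 kg on rubber feet, with one narrow oblong bar button, 13 x 42 mm (long along the box's y), in the middle of its lid and a short black cable gland in the middle of its +x side. Origin: centre of its underside; z up. The four boxes are alike and stand in a row in any order; only their buttons differ
- bar_top (a point): centre of the top face of the narrow oblong bar button, 13 x 42 mm (long along the box's y); white plastic, straight over the middle of its box. Tripped (out) the top is 68 mm above the bench, fully home 58 mm, still 8 mm proud of the black collar. The point moves with the button. The cap is sprung on its plunger: under the finger it gives 1 mm per 2.5 N, at most 5 mm, and comes back when let go
- bar_button (a joint): how far the narrow oblong bar button, 13 x 42 mm (long along the box's y), is pressed down: 0 = tripped (out), 0.010 m = fully home at a hard stop (the sprung cap's own give of up to 5 mm comes on top and is not counted). It slides down against about 3 N of friction, no spring, and stays where it is left
- small_round_box: loose steel breaker box, 66 x 60 mm, lid 46 mm above the bench, 0.8 kg on rubber feet, with one small round button, 15 mm across, in the middle of its lid and a short black cable gland in the middle of its +x side. Origin: centre of its underside; z up. The four boxes are alike and stand in a row in any order; only their buttons differ
- small_round_top (a point): centre of the top face of the small round button, 15 mm across; white plastic, straight over the middle of its box. Tripped (out) the top is 68 mm above the bench, fully home 58 mm, still 8 mm proud of the black collar. The point moves with the button. The cap is sprung on its plunger: under the finger it gives 1 mm per 2.5 N, at most 5 mm, and comes back when let go
- small_round_button (a joint): how far the small round button, 15 mm across, is pressed down: 0 = tripped (out), 0.010 m = fully home at a hard stop (the sprung cap's own give of up to 5 mm comes on top and is not counted). It slides down against about 3 N of friction, no spring, and stays where it is left
- plug_black: bystander, to be left alone: black banana plug lying on the bench, 13 mm thick, 68 mm long. Origin: centre of its underside
- fuse_link: bystander, to be left alone: cylindrical fuse link, cream with metal ends, lying, 14 mm thick, 54 mm long. Origin: centre of its underside
- usb_stick: bystander, to be left alone: dark red memory stick lying flat, 18 x 53 x 8 mm. Origin: centre of its underside
- snap_cap: bystander, to be left alone: dark blue round capacitor can standing upright, 45 mm across, 80 mm tall. Origin: centre of its underside
- film_cap: bystander, to be left alone: blue block capacitor, 35 x 57 mm, 57 mm tall with its pins. Origin: centre of its underside
- nut_tin: bystander, to be left alone: round light tin, 67 mm across, 31 mm tall. Origin: centre of its underside
- solder_spool: bystander, to be left alone: spool of solder wire standing on end, 55 mm across, 44 mm tall. Origin: centre of its underside
Mind the look-alikes: they are no part of the job. What is shaped like the large_round_box but red is not meant.

How it is judged:
By the outcome, as a careful person would: the job done as asked, in the order asked, and still so for the second after the job is handed in, with the robot touching nothing.
It also fails if it takes over 48 s, if anything falls off the work surface, if the arm or the gripper's body presses on something with over 40 N, if the wrist force passes 120 N, or if a joint passes its speed limit or range.

## Working session

There is one attempt and no reset: what is moved stays moved. The work goes in short steps, Python scripts to look and compute and a tool call to move; the robot and the scene stay as the last step left them, time stands still between calls to the robot, and variables do not carry over. Pictures are saved under pics/ and viewed, at most 10 in all, crops included, and the job is handed in when it is done.

Besides the shell and the picture viewer there is one more tool, called after "Call:" as a command line: name --argument value ..., lists and objects as JSON in quotes. move_arm: Moves the arm, as the interface text tells. Its arguments: {"type":"object","properties":{"rows":{"type":"array","items":{"type":"object","properties":{"tx":{"type":"number"},"ty":{"type":"number"},"tz":{"type":"number"},"turn":{"type":"number"},"fingers":{"type":"number"}}}},"grip_force":{"type":"number"}},"required":["rows"]}

```bash
mkdir -p pics
cat > h.py <<'E'
import numpy as np, cv2
from cell import robot
def K(c):
    f=200/np.tan(np.radians(c["fovy"])/2); return np.array([[f,0,c["cx"]],[0,f,c["cy"]],[0,0,1]])
def ray(c,px):
    p=cv2.undistortPoints(np.array(px,float).reshape(-1,1,2),K(c),np.array(c["dist_coeffs"],float)).reshape(-1,2)
    d=np.c_[p,np.ones(len(p))]; R=np.array(c["R"]);t=np.array(c["t"])
    return -R.T@t, d@R
def onplane(c,px,z):
    o,d=ray(c,px); return o+d*((z-o[2])/d[:,2])[:,None]
E
python3 - <<'E'
from h import *
ims=[]
for n in ("scene","top"):
    im,d=robot.get_image(n); np.savez(f"pics/{n}.npz",im=im,d=d); cv2.imwrite(f"pics/{n}.png",im[:,:,::-1])
    c=robot.get_calibration(n); print(n,c["fovy"],-np.array(c["R"]).T@c["t"])
print({k:np.round(v,3) for k,v in robot.observe().items()}, robot.grip_point_offset)
E
```

```text
scene 46.469908752275494 [-0.3593503  -0.63243788  0.89568144]
top 44.58214311030588 [ 0.38396104 -0.06686222  1.30335142]
{'t': np.float64(0.1), 'qpos': array([1.09 , 0.314, 0.045, 1.304, 0.   , 1.431]), 'qd': array([-0.   , -0.002,  0.003, -0.001, -0.   ,  0.   ]), 'joint_efforts': array([ 3.0000e-03, -4.8173e+01,  2.9924e+01,  1.3000e-02, -0.0000e+00,
        0.0000e+00]), 'position': array([0.192, 0.542, 0.231]), 'orientation': array([-0.   ,  0.17 ,  0.986, -0.001]), 'ft_force': array([-0.178, -0.523,  0.535]), 'wrist_torque': array([-0.073,  0.009, -0.029]), 'grasp_force': np.float64(0.0), 'grip_width': np.float64(0.086)} 0.0187
```

View pics/scene.png

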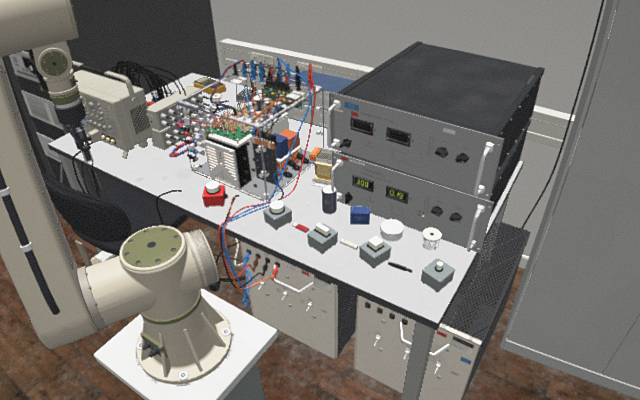

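View pics/top.png

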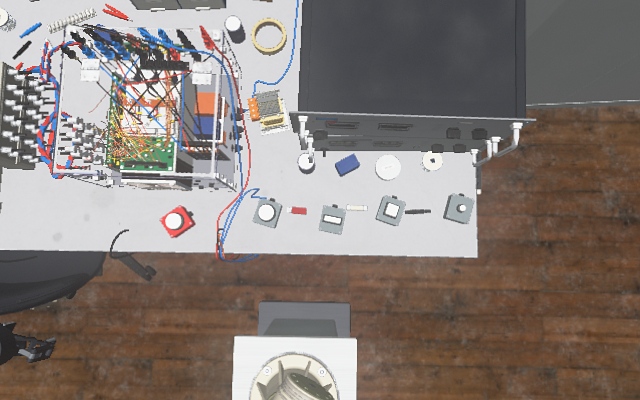

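The scene and top pictures show a row of grey boxes. In the top view the buttons are large round at (266,212), bar at (333,219), square at (392,209) and small round at (459,208). The red look-alike at (175,221) is not meant. I'll measure the buttons from both views and confirm them in one crop.

Run:
```python
from h import *
seeds={"top":{"large":(266,212),"bar":(333,219),"square":(392,209),"small":(459,208)},
"scene":{"large":(277,207),"bar":(322,230),"square":(375,243),"small":(438,266)}}
C={n:robot.get_calibration(n) for n in seeds}; P={}
for n in seeds:
    im=np.load(f"pics/{n}.npz")["im"]; m=(im.min(2)>175).astype(np.uint8)
    _,lab,st,ce=cv2.connectedComponentsWithStats(m,connectivity=4)
    for k,s in seeds[n].items():
        y,x=np.mgrid[s[1]-6:s[1]+7,s[0]-6:s[0]+7]; l=lab[y,x]; v=l[l>0]
        if not len(v): print(n,k,"none");continue
        b=np.bincount(v).argmax(); P[n,k]=ce[b]; print(n,k,ce[b].round(1),st[b])
for k in seeds["top"]:
    if ("scene",k) in P and ("top",k) in P:
        o1,d1=ray(C["top"],P["top",k]);o2,d2=ray(C["scene"],P["scene",k]);d1=d1[0];d2=d2[0]
        s=np.linalg.lstsq(np.c_[d1,-d2],o2-o1,rcond=None)[0]; a,b=o1+s[0]*d1,o2+s[1]*d2
        print(k,((a+b)/2).round(4),"gap",np.linalg.norm(a-b).round(4),"plane",onplane(C["top"],P["top",k],.068).round(4))
a=np.load("pics/top.npz")["im"][185:245,150:480,::-1]; b=np.load("pics/scene.npz")["im"][175:295,190:470,::-1]
a=cv2.resize(a,(792,144),interpolation=2); b=cv2.resize(b,(792,340),interpolation=2)
cv2.imwrite("pics/crop.png",np.vstack([a,b]))
```

```text
top large [265.6 211.9] [258 204  16  16 197]
top bar [332.1 219.1] [324 215  17   9  91]
top square [391.7 209.6] [385 203  14  14 128]
top small [462.6 207.5] [460 205   7   6  33]
scene large [359.6 248.5] [  226   164   251   159 12964]
scene bar [359.6 248.5] [  226   164   251   159 12964]
scene square [359.6 248.5] [  226   164   251   159 12964]
scene small [359.6 248.5] [  226   164   251   159 12964]
large [ 0.5323 -0.0241 -0.0809] gap 0.2578 plane [[0.4717 0.0777 0.068 ]]
bar [ 0.4861 -0.1364 -0.018 ] gap 0.0999 plane [[ 0.456  -0.0914  0.068 ]]
square [ 0.4706 -0.2262  0.0445] gap 0.0464 plane [[ 0.4825 -0.2419  0.068 ]]
small [ 0.4219 -0.3213  0.1624] gap 0.181 plane [[ 0.4906 -0.42    0.068 ]]
```

View pics/crop.png

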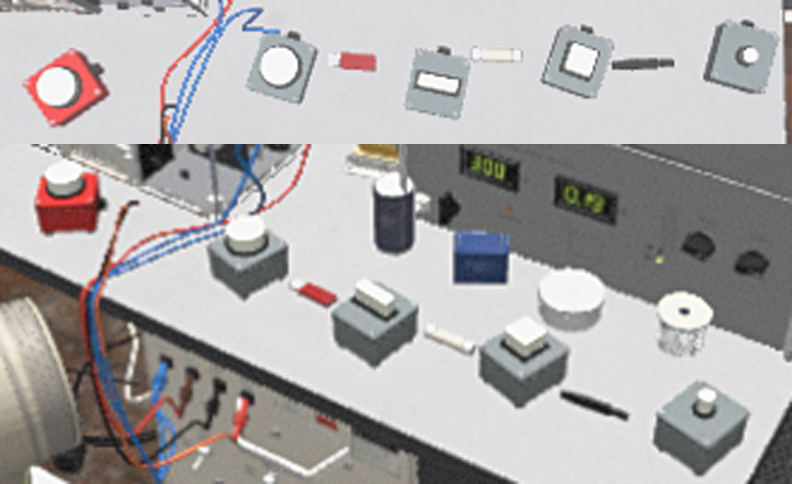

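The crop confirms the buttons: grey large round on the left, then bar, square and small round, with the red one as the decoy. Next I check what stands tall along the path and how high the tops are from the depth image.

Run:
```python
from h import *
c=robot.get_calibration("top"); D=np.load("pics/top.npz")["d"]; R=np.array(c["R"]);t=np.array(c["t"])
v,u=np.mgrid[0:400,0:640]; p=cv2.undistortPoints(np.c_[u.ravel(),v.ravel()].astype(float)[:,None],K(c),np.array(c["dist_coeffs"],float))[:,0]
d=D.ravel(); X=(np.c_[p,np.ones(len(p))]*d[:,None]-t)@R; X[d==0]=np.nan
for k,(a,b) in dict(large=(266,212),bar=(332,219),square=(392,210),small=(462,208)).items():
    i=X.reshape(400,640,3)[b-2:b+3,a-2:a+3].reshape(-1,3); print(k,np.nanmedian(i,0).round(4))
print("max height grid rows x .30-.60, cols y .55..-.35")
for x in np.arange(.3,.62,.04):
    print(round(x,2),[int(1000*np.nanmax(np.r_[0,X[(abs(X[:,0]-x)<.02)&(abs(X[:,1]-y)<.025),2]])) for y in np.arange(.55,-.36,-.05)])
q=robot.observe()
from scipy.spatial.transform import Rotation as Q
w=q["orientation"]; M=Q.from_quat(np.r_[w[1:],w[0]]).as_matrix(); print(M.round(3))
for k,g in dict(large=(.4717,.0777,.2),).items(): print(k,(M.T@(np.array(g)-q["position"])).round(4))
print(robot.get_calibration("wrist")["T_tool_cam"])
```

```text
large [0.4714 0.0769 0.0666]
bar [ 0.4563 -0.0911  0.0674]
square [ 0.4815 -0.2425  0.0677]
small [ 0.4897 -0.42    0.0653]
max height grid rows x .30-.60, cols y .55..-.35
0.3 [0, 0, 0, 0, 0, 0, 0, 0, 0, 0, 0, 0, 0, 0, 0, 0, 0, 0, 0]
0.34 [0, 7, 0, 0, 0, 0, 0, 2, 0, 0, 0, 0, 0, 0, 0, 0, 0, 0, 0]
0.38 [7, 11, 6, 6, 7, 6, 5, 62, 7, 7, 5, 6, 7, 7, 5, 7, 6, 6, 5]
0.42 [10, 12, 13, 6, 69, 71, 45, 91, 7, 45, 48, 5, 51, 51, 5, 5, 8, 5, 6]
0.46 [7, 7, 8, 7, 71, 73, 49, 17, 11, 71, 74, 12, 68, 71, 6, 54, 72, 10, 10]
0.5 [6, 10, 8, 7, 9, 51, 5, 13, 21, 171, 172, 15, 50, 50, 17, 53, 72, 48, 14]
0.54 [104, 274, 275, 275, 298, 298, 275, 274, 276, 94, 7, 6, 5, 8, 7, 46, 47, 6, 7]
0.58 [190, 275, 213, 219, 208, 273, 273, 11, 275, 6, 6, 328, 325, 58, 48, 35, 37, 7, 46]
[[-0.942  0.334 -0.001]
 [ 0.334  0.942 -0.001]
 [ 0.    -0.002 -1.   ]]
large [-0.4187 -0.3436  0.031 ]
[[-1.82737841e-03 -9.60561168e-01 -2.78062769e-01  7.17763313e-02]
 [ 9.99997989e-01 -1.52563511e-03 -1.30153667e-03  5.95181333e-04]
 [ 8.25983261e-04 -2.78064588e-01  9.60562024e-01 -1.43124408e-01]
 [ 0.00000000e+00  0.00000000e+00  0.00000000e+00  1.00000000e+00]]
```

Run:
```python
from h import *
for n in ("top","scene"):
    c=robot.get_calibration(n); D=np.load(f"pics/{n}.npz")["d"]; R=np.array(c["R"]);t=np.array(c["t"])
    v,u=np.mgrid[0:400,0:640]; p=cv2.undistortPoints(np.c_[u.ravel(),v.ravel()].astype(float)[:,None],K(c),np.array(c["dist_coeffs"],float))[:,0]
    d=D.ravel(); X=(np.c_[p,np.ones(len(p))]*d[:,None]-t)@R
    s=(d>0)&(X[:,2]>.078)&(np.hypot(X[:,0]-.472,X[:,1]-.078)<.085)
    o=np.c_[X,u.ravel(),v.ravel()][s]; print(n,len(o)); print(o[np.argsort(np.hypot(o[:,0]-.472,o[:,1]-.078))][::max(1,len(o)//25)].round(3))
im=np.load("pics/top.npz")["im"][140:260,190:310,::-1]; im2=np.load("pics/scene.npz")["im"][120:240,210:330,::-1]
cv2.imwrite("pics/w.png",np.hstack([cv2.resize(i,(400,400),interpolation=2) for i in (im,im2)]))
```

```text
top 49
[[4.97e-01 7.50e-02 1.70e-01 2.62e+02 1.98e+02]
 [4.97e-01 8.00e-02 1.68e-01 2.60e+02 1.98e+02]
 [4.97e-01 7.80e-02 1.65e-01 2.61e+02 1.98e+02]
 [4.98e-01 7.40e-02 1.63e-01 2.63e+02 1.98e+02]
 [4.97e-01 7.10e-02 1.67e-01 2.64e+02 1.98e+02]
 [4.99e-01 7.70e-02 1.72e-01 2.61e+02 1.97e+02]
 [4.98e-01 6.90e-02 1.61e-01 2.65e+02 1.98e+02]
 [4.99e-01 8.00e-02 1.68e-01 2.60e+02 1.97e+02]
 [4.99e-01 7.50e-02 1.69e-01 2.62e+02 1.97e+02]
 [4.99e-01 7.30e-02 1.72e-01 2.63e+02 1.97e+02]
 [4.99e-01 8.20e-02 1.68e-01 2.59e+02 1.97e+02]
 [4.98e-01 6.70e-02 1.61e-01 2.66e+02 1.98e+02]
 [4.99e-01 8.50e-02 1.66e-01 2.58e+02 1.97e+02]
 [5.00e-01 7.10e-02 1.64e-01 2.64e+02 1.97e+02]
 [5.00e-01 6.90e-02 1.65e-01 2.65e+02 1.97e+02]
 [5.00e-01 8.80e-02 1.63e-01 2.57e+02 1.97e+02]
 [5.02e-01 8.20e-02 1.69e-01 2.59e+02 1.96e+02]
 [5.00e-01 9.00e-02 1.62e-01 2.56e+02 1.97e+02]
 [5.01e-01 6.70e-02 1.58e-01 2.66e+02 1.97e+02]
 [5.02e-01 8.50e-02 1.65e-01 2.58e+02 1.96e+02]
 [5.02e-01 8.80e-02 1.65e-01 2.57e+02 1.96e+02]
 [5.00e-01 9.30e-02 1.58e-01 2.55e+02 1.97e+02]
 [5.02e-01 9.10e-02 1.61e-01 2.56e+02
[... 2873 characters left out ...]
1.06e-01 2.78e+02 1.84e+02]
 [5.11e-01 1.04e-01 1.09e-01 2.77e+02 1.83e+02]
 [5.09e-01 1.09e-01 1.17e-01 2.75e+02 1.81e+02]
 [5.10e-01 1.07e-01 1.09e-01 2.76e+02 1.83e+02]
 [5.15e-01 1.00e-01 9.80e-02 2.79e+02 1.86e+02]
 [5.13e-01 1.03e-01 9.80e-02 2.78e+02 1.86e+02]
 [5.13e-01 1.06e-01 1.04e-01 2.77e+02 1.84e+02]
 [5.13e-01 1.07e-01 1.00e-01 2.77e+02 1.85e+02]
 [5.17e-01 1.00e-01 8.50e-02 2.80e+02 1.89e+02]
 [5.18e-01 9.90e-02 9.30e-02 2.80e+02 1.87e+02]
 [5.18e-01 1.03e-01 9.10e-02 2.79e+02 1.87e+02]
 [5.20e-01 9.80e-02 8.40e-02 2.81e+02 1.89e+02]
 [5.21e-01 9.90e-02 8.00e-02 2.81e+02 1.90e+02]
 [5.20e-01 1.01e-01 8.70e-02 2.80e+02 1.88e+02]
 [5.24e-01 1.01e-01 8.50e-02 2.81e+02 1.88e+02]]
```

View pics/w.png

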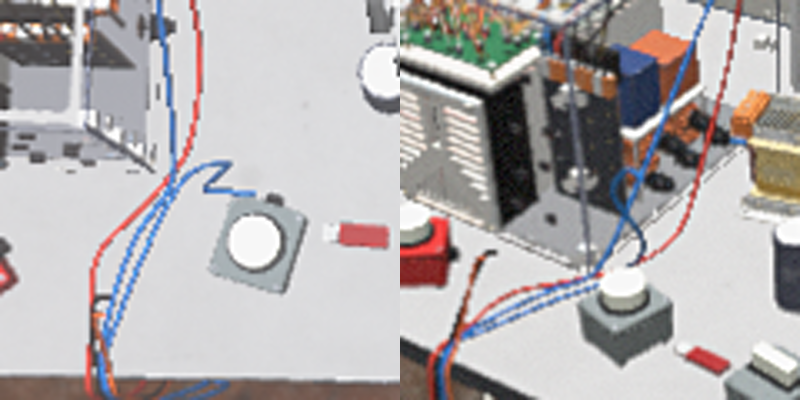

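The blue wire loop hangs at x≈0.492–0.525, y≈0.066–0.11, up to z≈0.175. That is just behind the large button, where the gripper body would hit it if centred over the button. I'll keep the gripper open, turn it so the fingers lie along x, and press with the far finger. The body then stays about 45 mm nearer the robot.

Call:
move_arm --rows '[{"tx": -0.031,"ty": -0.03,"tz": 0.002,"fingers": 1},{"tx": -0.031,"ty": -0.03,"tz": 0.002},{"tx": -0.031,"ty": -0.03,"tz": 0.002},{"tx": -0.031,"ty": -0.03,"tz": 0.002},{"tx": -0.031,"ty": -0.03,"tz": 0.002},{"tx": -0.031,"ty": -0.03,"tz": 0.002},{"tx": -0.031,"ty": -0.03,"tz": 0.002},{"tx": -0.031,"ty": -0.03,"tz": 0.002},{"tx": -0.031,"ty": -0.03,"tz": 0.002},{"tx": -0.031,"ty": -0.03,"tz": 0.002},{"tx": -0.031,"ty": -0.03,"tz": 0.002},{"tx": -0.031,"ty": -0.03,"tz": 0.002}]'

```text
invalid input at $.rows[0]: expected keys tx, ty, tz, turn, fingers
```

Call:
move_arm --rows '[{"turn": 0.137},{"turn": 0.137},{"turn": 0.137},{"turn": 0.137},{"turn": 0.137},{"turn": 0.137},{"turn": 0.137},{"turn": 0.137},{"turn": 0.137},{}]'

```text
invalid input at $.rows[0]: expected keys tx, ty, tz, turn, fingers
```

Run:
```python
from h import *
from scipy.spatial.transform import Rotation as Q
q=robot.observe(); im,d=robot.get_image("wrist"); cv2.imwrite("pics/w1.png",im[:,:,::-1]); np.savez("pics/w1.npz",im=im,d=d,p=q["position"],o=q["orientation"])
w=q["orientation"]; M=Q.from_quat(np.r_[w[1:],w[0]]).as_matrix(); print(q["position"].round(4),M.round(3),q["grip_width"],q["ft_force"].round(2),q["t"])
```

```text
[0.192  0.5416 0.2305] [[-0.942  0.334 -0.001]
 [ 0.334  0.942 -0.001]
 [ 0.    -0.002 -1.   ]] 0.08552018598163885 [-0.18 -0.52  0.54] 0.1
```

View pics/w1.png

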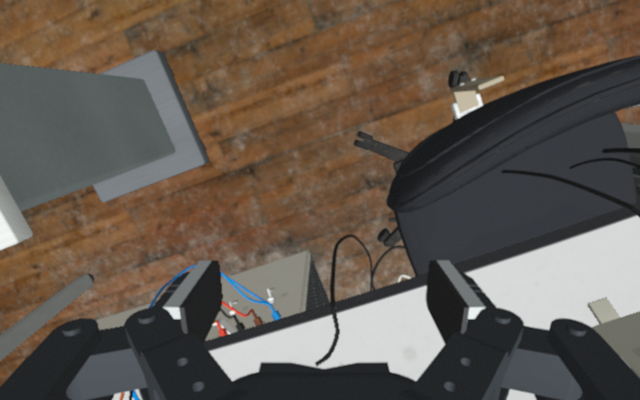

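Nothing moved, because each row needs all five keys. The wrist picture shows the start pose, with the two fingers at the bottom near (190,300) and (455,300).

Call:
move_arm --rows '[{"tx": -0.031,"ty": -0.03,"tz": 0.002,"turn": 0,"fingers": 1},{"tx": -0.031,"ty": -0.03,"tz": 0.002,"turn": 0,"fingers": 1},{"tx": -0.031,"ty": -0.03,"tz": 0.002,"turn": 0,"fingers": 1},{"tx": -0.031,"ty": -0.03,"tz": 0.002,"turn": 0,"fingers": 1},{"tx": -0.031,"ty": -0.03,"tz": 0.002,"turn": 0,"fingers": 1},{"tx": -0.031,"ty": -0.03,"tz": 0.002,"turn": 0,"fingers": 1},{"tx": -0.031,"ty": -0.03,"tz": 0.002,"turn": 0,"fingers": 1},{"tx": -0.031,"ty": -0.03,"tz": 0.002,"turn": 0,"fingers": 1},{"tx": -0.031,"ty": -0.03,"tz": 0.002,"turn": 0,"fingers": 1},{"tx": -0.031,"ty": -0.03,"tz": 0.002,"turn": 0,"fingers": 1},{"tx": -0.031,"ty": -0.03,"tz": 0.002,"turn": 0,"fingers": 1},{"tx": -0.031,"ty": -0.03,"tz": 0.002,"turn": 0,"fingers": 1}]'

```text
t: 1.35
position: [0.4228, 0.0766, 0.2072]
orientation: [0.0, 0.17, 0.986, 0.0]
ft_force: [0.4, 1.2, 0.3]
grip_width: 0.0853
grasp_force: 0.0
```

Call:
move_arm --rows '[{"tx": 0,"ty": 0,"tz": 0,"turn": 0.137,"fingers": 1},{"tx": 0,"ty": 0,"tz": 0,"turn": 0.137,"fingers": 1},{"tx": 0,"ty": 0,"tz": 0,"turn": 0.137,"fingers": 1},{"tx": 0,"ty": 0,"tz": 0,"turn": 0.137,"fingers": 1},{"tx": 0,"ty": 0,"tz": 0,"turn": 0.137,"fingers": 1},{"tx": 0,"ty": 0,"tz": 0,"turn": 0.137,"fingers": 1},{"tx": 0,"ty": 0,"tz": 0,"turn": 0.137,"fingers": 1},{"tx": 0,"ty": 0,"tz": 0,"turn": 0.137,"fingers": 1},{"tx": 0,"ty": 0,"tz": 0,"turn": 0.137,"fingers": 1},{"tx": 0,"ty": 0,"tz": 0,"turn": 0,"fingers": 1},{"tx": 0,"ty": 0,"tz": 0,"turn": 0,"fingers": 1}]'

```text
t: 2.45
position: [0.4223, 0.0783, 0.2072]
orientation: [-0.0, 0.707, 0.707, -0.0]
ft_force: [0.1, -0.3, -0.8]
grip_width: 0.0856
grasp_force: 0.0
```

```bash
cat > look.py <<'E'
from h import *
import sys
from scipy.spatial.transform import Rotation as Q
n=sys.argv[1]
q=robot.observe(); im,d=robot.get_image("wrist"); cv2.imwrite(f"pics/{n}.png",im[:,:,::-1]); np.savez(f"pics/{n}.npz",im=im,d=d,p=q["position"],o=q["orientation"])
w=q["orientation"]; M=Q.from_quat(np.r_[w[1:],w[0]]).as_matrix(); print(q["position"].round(4),M.round(3).tolist(),q["grip_width"],q["ft_force"].round(2),q["t"])
c=robot.get_calibration("wrist"); T=np.array(c["T_tool_cam"]); Rw=M@T[:3,:3]; o=q["position"]+M@T[:3,3]
c["R"]=Rw.T; c["t"]=-Rw.T@o
m=(im.min(2)>215).astype(np.uint8); _,_,st,ce=cv2.connectedComponentsWithStats(m,connectivity=4)
for s,e in zip(st[1:],ce[1:]):
    if 150<s[4]<15000: print(s,e.round(1),onplane(c,[e],.068).round(4))
E
python3 look.py w2
```

```text
[0.4223 0.0783 0.2072] [[-0.0, 1.0, -0.0], [1.0, 0.0, 0.0], [0.0, -0.0, -1.0]] 0.08564371317800594 [ 0.14 -0.26 -0.84] 2.45
[596  17  29  27 641] [610.3  29.6] [[0.6443 0.2082 0.068 ]]
[498  46  18  18 273] [506.5  54.5] [[0.5618 0.1867 0.068 ]]
[ 359  168   46   45 1564] [381.1 189.9] [[0.469  0.0794 0.068 ]]
[503 283  40  33 911] [523.4 298.3] [[ 0.6084 -0.0252  0.068 ]]
[351 341  16  22 222] [358.6 351.3] [[ 0.4548 -0.0818  0.068 ]]
```

View pics/w2.png

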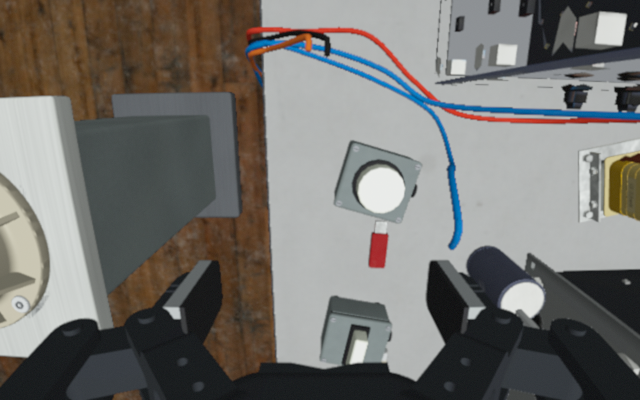

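The wrist view shows the large round button at (381,190), world (0.470, 0.079), and the wire loop end at (455,245). The far finger's inner face is at about x=0.465, so no sideways shift is needed. Descending.

Call:
move_arm --rows '[{"tx": 0,"ty": 0.001,"tz": 0.0115,"turn": 0,"fingers": 1},{"tx": 0,"ty": 0,"tz": 0.0115,"turn": 0,"fingers": 1},{"tx": 0,"ty": 0,"tz": 0.0115,"turn": 0,"fingers": 1},{"tx": 0,"ty": 0,"tz": 0.0115,"turn": 0,"fingers": 1},{"tx": 0,"ty": 0,"tz": 0.0115,"turn": 0,"fingers": 1},{"tx": 0,"ty": 0,"tz": 0.0115,"turn": 0,"fingers": 1},{"tx": 0,"ty": 0,"tz": 0.0115,"turn": 0,"fingers": 1},{"tx": 0,"ty": 0,"tz": 0.0115,"turn": 0,"fingers": 1},{"tx": 0,"ty": 0,"tz": 0.0115,"turn": 0,"fingers": 1},{"tx": 0,"ty": 0,"tz": 0.0115,"turn": 0,"fingers": 1},{"tx": 0,"ty": 0,"tz": 0.008,"turn": 0,"fingers": 1},{"tx": 0,"ty": 0,"tz": 0,"turn": 0,"fingers": 1}]'

```text
t: 3.7
position: [0.4225, 0.0783, 0.083]
orientation: [-0.001, 0.708, 0.706, -0.001]
ft_force: [0.3, 0.0, 0.1]
grip_width: 0.0853
grasp_force: 0.0
```

```bash
python3 look.py w3
```

```text
[0.4225 0.0783 0.083 ] [[0.003, 1.0, -0.002], [1.0, -0.003, 0.0], [0.0, -0.002, -1.0]] 0.08527111511766584 [0.27 0.05 0.13] 3.7
[ 383  215   75   70 3634] [417.9 247.2] [[0.4677 0.0813 0.068 ]]
```

View pics/w3.png

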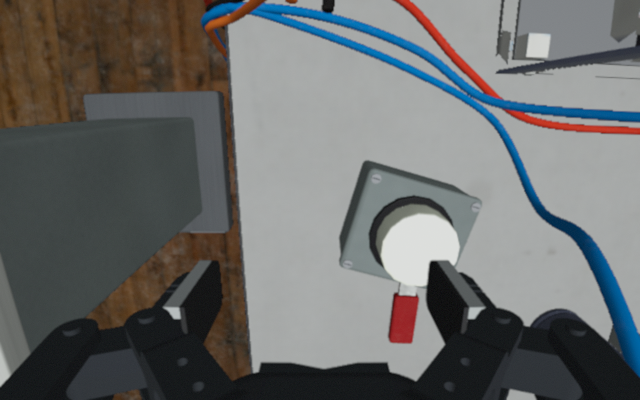

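The finger stands over the right part of the large button at (418,247), and the wire is clear to its right. I'll nudge 3 mm toward the robot and descend in small steps, watching the force.

Call:
move_arm --rows '[{"tx": 0,"ty": -0.003,"tz": 0.003,"turn": 0,"fingers": 1},{"tx": 0,"ty": 0,"tz": 0.004,"turn": 0,"fingers": 1},{"tx": 0,"ty": 0,"tz": 0.004,"turn": 0,"fingers": 1},{"tx": 0,"ty": 0,"tz": 0.004,"turn": 0,"fingers": 1},{"tx": 0,"ty": 0,"tz": 0,"turn": 0,"fingers": 1}]'

```text
t: 4.25
position: [0.4201, 0.0783, 0.0688]
orientation: [-0.0, 0.708, 0.706, -0.0]
ft_force: [-0.5, -0.1, 0.7]
grip_width: 0.0854
grasp_force: 0.0
```

Call:
move_arm --rows '[{"tx": 0,"ty": 0,"tz": 0.002,"turn": 0,"fingers": 1},{"tx": 0,"ty": 0,"tz": 0.002,"turn": 0,"fingers": 1},{"tx": 0,"ty": 0,"tz": 0.002,"turn": 0,"fingers": 1},{"tx": 0,"ty": 0,"tz": 0,"turn": 0,"fingers": 1}]'

```text
t: 4.65
position: [0.4203, 0.0784, 0.063]
orientation: [-0.0, 0.708, 0.706, -0.0]
ft_force: [0.1, 0.3, -0.1]
grip_width: 0.0854
grasp_force: 0.0
```

Call:
move_arm --rows '[{"tx": 0,"ty": 0,"tz": 0.002,"turn": 0,"fingers": 1},{"tx": 0,"ty": 0,"tz": 0.002,"turn": 0,"fingers": 1},{"tx": 0,"ty": 0,"tz": 0.002,"turn": 0,"fingers": 1},{"tx": 0,"ty": 0,"tz": 0,"turn": 0,"fingers": 1}]'

```text
t: 5.05
position: [0.4203, 0.0784, 0.057]
orientation: [-0.0, 0.708, 0.706, -0.0]
ft_force: [-0.7, -0.3, 0.1]
grip_width: 0.0852
grasp_force: 0.0
```

Call:
move_arm --rows '[{"tx": 0,"ty": 0,"tz": 0.002,"turn": 0,"fingers": 1},{"tx": 0,"ty": 0,"tz": 0.002,"turn": 0,"fingers": 1},{"tx": 0,"ty": 0,"tz": 0.002,"turn": 0,"fingers": 1},{"tx": 0,"ty": 0,"tz": 0,"turn": 0,"fingers": 1}]'

```text
t: 5.45
position: [0.4207, 0.0783, 0.0513]
orientation: [0.0, 0.708, 0.706, 0.0]
ft_force: [-0.5, 0.4, 2.0]
grip_width: 0.0855
grasp_force: 1.1
```

Call:
move_arm --rows '[{"tx": 0,"ty": 0,"tz": 0.002,"turn": 0,"fingers": 1},{"tx": 0,"ty": 0,"tz": 0.002,"turn": 0,"fingers": 1},{"tx": 0,"ty": 0,"tz": 0,"turn": 0,"fingers": 1}]'

```text
t: 5.75
position: [0.4206, 0.0784, 0.0472]
orientation: [0.0, 0.708, 0.706, 0.0]
ft_force: [-0.1, 0.6, 2.1]
grip_width: 0.0852
grasp_force: 1.1
```

Call:
move_arm --rows '[{"tx": 0,"ty": 0,"tz": 0.0015,"turn": 0,"fingers": 1},{"tx": 0,"ty": 0,"tz": 0.0015,"turn": 0,"fingers": 1},{"tx": 0,"ty": 0,"tz": 0,"turn": 0,"fingers": 1}]'

```text
t: 6.05
position: [0.4206, 0.0784, 0.0442]
orientation: [0.0, 0.708, 0.706, 0.0]
ft_force: [0.3, 0.3, 3.0]
grip_width: 0.0854
grasp_force: 1.2
```

Call:
move_arm --rows '[{"tx": 0,"ty": 0,"tz": 0.001,"turn": 0,"fingers": 1},{"tx": 0,"ty": 0,"tz": 0.001,"turn": 0,"fingers": 1},{"tx": 0,"ty": 0,"tz": 0,"turn": 0,"fingers": 1}]'

```text
t: 6.35
position: [0.4207, 0.0783, 0.0424]
orientation: [0.0, 0.708, 0.706, 0.0]
ft_force: [-0.9, 0.1, 5.4]
grip_width: 0.0856
grasp_force: 2.8
```

Call:
move_arm --rows '[{"tx": 0,"ty": 0,"tz": 0.001,"turn": 0,"fingers": 1},{"tx": 0,"ty": 0,"tz": 0,"turn": 0,"fingers": 1},{"tx": 0,"ty": 0,"tz": 0,"turn": 0,"fingers": 1}]'

```text
t: 6.65
position: [0.4207, 0.0783, 0.0417]
orientation: [0.0, 0.708, 0.706, 0.0]
ft_force: [-1.6, -0.6, 8.3]
grip_width: 0.0857
grasp_force: 3.7
```

Past 10 mm of travel the force rises at the cap's spring rate, so the large button is home. Lift straight up and go to the square.

Call:
move_arm --rows '[{"tx": 0,"ty": 0,"tz": -0.005,"turn": 0,"fingers": 1},{"tx": 0,"ty": 0,"tz": -0.01,"turn": 0,"fingers": 1},{"tx": 0,"ty": 0,"tz": -0.02,"turn": 0,"fingers": 1},{"tx": 0,"ty": 0,"tz": -0.03,"turn": 0,"fingers": 1},{"tx": 0,"ty": 0,"tz": -0.03,"turn": 0,"fingers": 1},{"tx": 0,"ty": 0,"tz": -0.03,"turn": 0,"fingers": 1},{"tx": 0,"ty": 0,"tz": -0.02,"turn": 0,"fingers": 1}]'

```text
t: 7.35
position: [0.4207, 0.0784, 0.1887]
orientation: [0.001, 0.708, 0.706, 0.001]
ft_force: [0.3, -0.2, 0.1]
grip_width: 0.0853
grasp_force: 0.0
```

Call:
move_arm --rows '[{"tx": -0.03,"ty": 0.0012,"tz": 0,"turn": 0,"fingers": 1},{"tx": -0.03,"ty": 0.0012,"tz": 0,"turn": 0,"fingers": 1},{"tx": -0.03,"ty": 0.0012,"tz": 0,"turn": 0,"fingers": 1},{"tx": -0.03,"ty": 0.0012,"tz": 0,"turn": 0,"fingers": 1},{"tx": -0.03,"ty": 0.0012,"tz": 0,"turn": 0,"fingers": 1},{"tx": -0.03,"ty": 0.0012,"tz": 0,"turn": 0,"fingers": 1},{"tx": -0.03,"ty": 0.0012,"tz": 0,"turn": 0,"fingers": 1},{"tx": -0.03,"ty": 0.0012,"tz": 0,"turn": 0,"fingers": 1},{"tx": -0.03,"ty": 0.0012,"tz": 0,"turn": 0,"fingers": 1},{"tx": -0.03,"ty": 0.0012,"tz": 0,"turn": 0,"fingers": 1},{"tx": -0.02,"ty": 0.0012,"tz": 0,"turn": 0,"fingers": 1},{"tx": 0,"ty": 0,"tz": 0,"turn": 0,"fingers": 1}]'

```text
t: 8.55
position: [0.4326, -0.2439, 0.1863]
orientation: [0.0, 0.709, 0.705, -0.0]
ft_force: [-0.5, -0.1, -0.2]
grip_width: 0.0855
grasp_force: 0.0
```

```bash
python3 look.py w4
```

```text
[ 0.4326 -0.2439  0.1863] [[0.006, 1.0, -0.0], [1.0, -0.006, -0.0], [-0.0, -0.0, -1.0]] 0.08547097689965562 [-0.48 -0.13 -0.21] 8.55
[ 367  175   41   39 1008] [387.  193.7] [[ 0.4804 -0.241   0.068 ]]
```

View pics/w4.png

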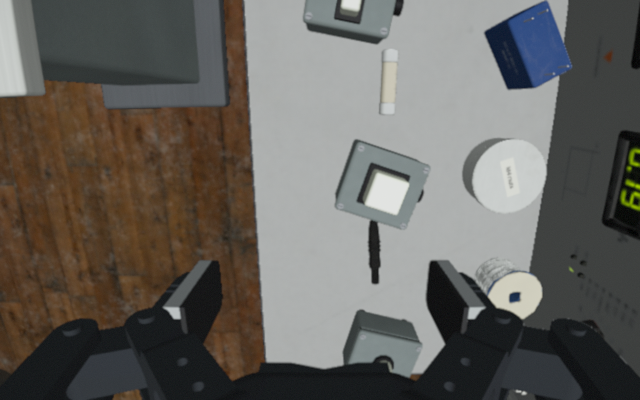

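The square button is at (387,194), world (0.4805, −0.2415), and the finger lies above it in x. Descending.

Call:
move_arm --rows '[{"tx": 0.002,"ty": 0,"tz": 0.015,"turn": 0,"fingers": 1},{"tx": 0,"ty": 0,"tz": 0.015,"turn": 0,"fingers": 1},{"tx": 0,"ty": 0,"tz": 0.015,"turn": 0,"fingers": 1},{"tx": 0,"ty": 0,"tz": 0.015,"turn": 0,"fingers": 1},{"tx": 0,"ty": 0,"tz": 0.015,"turn": 0,"fingers": 1},{"tx": 0,"ty": 0,"tz": 0.015,"turn": 0,"fingers": 1},{"tx": 0,"ty": 0,"tz": 0.015,"turn": 0,"fingers": 1},{"tx": 0,"ty": 0,"tz": 0.01,"turn": 0,"fingers": 1},{"tx": 0,"ty": 0,"tz": 0.006,"turn": 0,"fingers": 1},{"tx": 0,"ty": 0,"tz": 0.003,"turn": 0,"fingers": 1},{"tx": 0,"ty": 0,"tz": 0,"turn": 0,"fingers": 1}]'

```text
t: 9.7
position: [0.4327, -0.2394, 0.0623]
orientation: [-0.0, 0.708, 0.706, 0.0]
ft_force: [0.3, 0.6, 0.6]
grip_width: 0.0856
grasp_force: 0.0
```

Call:
move_arm --rows '[{"tx": 0,"ty": 0,"tz": 0.002,"turn": 0,"fingers": 1},{"tx": 0,"ty": 0,"tz": 0.002,"turn": 0,"fingers": 1},{"tx": 0,"ty": 0,"tz": 0.002,"turn": 0,"fingers": 1},{"tx": 0,"ty": 0,"tz": 0,"turn": 0,"fingers": 1}]'

```text
t: 10.1
position: [0.4326, -0.2397, 0.0561]
orientation: [-0.0, 0.708, 0.706, 0.0]
ft_force: [-0.2, 0.7, -0.1]
grip_width: 0.0854
grasp_force: 0.0
```

Call:
move_arm --rows '[{"tx": 0,"ty": 0,"tz": 0.002,"turn": 0,"fingers": 1},{"tx": 0,"ty": 0,"tz": 0.002,"turn": 0,"fingers": 1},{"tx": 0,"ty": 0,"tz": 0,"turn": 0,"fingers": 1}]'

```text
t: 10.4
position: [0.4329, -0.2399, 0.0523]
orientation: [0.0, 0.708, 0.706, 0.0]
ft_force: [-0.5, 0.1, 3.2]
grip_width: 0.0855
grasp_force: 1.1
```

Call:
move_arm --rows '[{"tx": 0,"ty": 0,"tz": 0.002,"turn": 0,"fingers": 1},{"tx": 0,"ty": 0,"tz": 0.002,"turn": 0,"fingers": 1},{"tx": 0,"ty": 0,"tz": 0.002,"turn": 0,"fingers": 1},{"tx": 0,"ty": 0,"tz": 0.001,"turn": 0,"fingers": 1},{"tx": 0,"ty": 0,"tz": 0,"turn": 0,"fingers": 1}]'

```text
t: 10.9
position: [0.4329, -0.2398, 0.0452]
orientation: [0.0, 0.708, 0.706, 0.0]
ft_force: [0.2, 0.1, 2.8]
grip_width: 0.0855
grasp_force: 1.1
```

Call:
move_arm --rows '[{"tx": 0,"ty": 0,"tz": 0.001,"turn": 0,"fingers": 1},{"tx": 0,"ty": 0,"tz": 0.001,"turn": 0,"fingers": 1},{"tx": 0,"ty": 0,"tz": 0.001,"turn": 0,"fingers": 1},{"tx": 0,"ty": 0,"tz": 0,"turn": 0,"fingers": 1}]'

```text
t: 11.3
position: [0.4329, -0.2398, 0.0425]
orientation: [0.0, 0.708, 0.706, 0.0]
ft_force: [-0.5, -0.6, 6.0]
grip_width: 0.0855
grasp_force: 2.8
```

Call:
move_arm --rows '[{"tx": 0,"ty": 0,"tz": 0.001,"turn": 0,"fingers": 1},{"tx": 0,"ty": 0,"tz": 0,"turn": 0,"fingers": 1},{"tx": 0,"ty": 0,"tz": 0,"turn": 0,"fingers": 1}]'

```text
t: 11.6
position: [0.433, -0.2398, 0.0418]
orientation: [0.0, 0.708, 0.706, 0.0]
ft_force: [-1.9, 0.6, 6.6]
grip_width: 0.0852
grasp_force: 3.6
```

Call:
move_arm --rows '[{"tx": 0,"ty": 0,"tz": -0.005,"turn": 0,"fingers": 1},{"tx": 0,"ty": 0,"tz": -0.01,"turn": 0,"fingers": 1},{"tx": 0,"ty": 0,"tz": -0.02,"turn": 0,"fingers": 1},{"tx": 0,"ty": 0,"tz": -0.03,"turn": 0,"fingers": 1},{"tx": 0,"ty": 0,"tz": -0.03,"turn": 0,"fingers": 1},{"tx": 0.03,"ty": -0.005,"tz": -0.01,"turn": 0,"fingers": 1},{"tx": 0.03,"ty": -0.005,"tz": 0,"turn": 0,"fingers": 1},{"tx": 0.03,"ty": -0.005,"tz": 0,"turn": 0,"fingers": 1},{"tx": 0.03,"ty": -0.005,"tz": 0,"turn": 0,"fingers": 1},{"tx": 0.028,"ty": -0.004,"tz": 0,"turn": 0,"fingers": 1},{"tx": 0,"ty": 0,"tz": 0,"turn": 0,"fingers": 1},{"tx": 0,"ty": 0,"tz": 0,"turn": 0,"fingers": 1}]'

```text
t: 12.8
position: [0.4091, -0.0912, 0.1466]
orientation: [0.0, 0.708, 0.707, -0.0]
ft_force: [0.8, -0.8, -0.4]
grip_width: 0.0854
grasp_force: 0.0
```

```bash
python3 look.py w5
```

```text
[ 0.4091 -0.0912  0.1466] [[0.001, 1.0, 0.0], [1.0, -0.001, -0.0], [-0.0, 0.0, -1.0]] 0.0853894422245543 [ 0.75 -0.8  -0.35] 12.8
[ 609   78   31   62 1270] [625.  106.4] [[ 0.6022 -0.0197  0.068 ]]
[379 182  29  58 895] [392.7 210.5] [[ 0.4539 -0.0892  0.068 ]]
[401 367  21  13 161] [410.8 372.5] [[ 0.4759 -0.2226  0.068 ]]
```

View pics/w5.png

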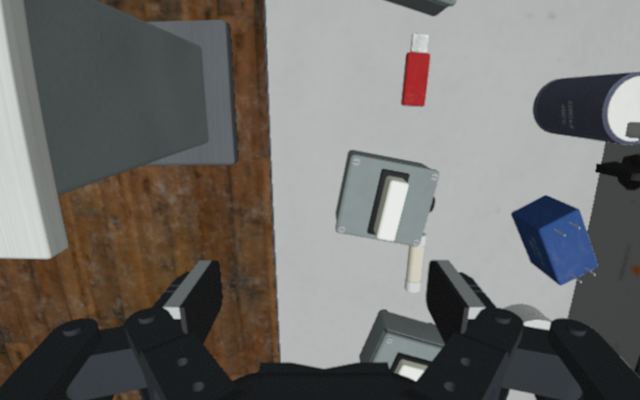

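The bar button is at (393,210), world about (0.455, −0.090), with the finger directly over it. Descending.

Call:
move_arm --rows '[{"tx": 0.001,"ty": -0.001,"tz": 0.015,"turn": 0,"fingers": 1},{"tx": 0,"ty": 0,"tz": 0.015,"turn": 0,"fingers": 1},{"tx": 0,"ty": 0,"tz": 0.015,"turn": 0,"fingers": 1},{"tx": 0,"ty": 0,"tz": 0.015,"turn": 0,"fingers": 1},{"tx": 0,"ty": 0,"tz": 0.014,"turn": 0,"fingers": 1},{"tx": 0,"ty": 0,"tz": 0.008,"turn": 0,"fingers": 1},{"tx": 0,"ty": 0,"tz": 0.004,"turn": 0,"fingers": 1},{"tx": 0,"ty": 0,"tz": 0.002,"turn": 0,"fingers": 1},{"tx": 0,"ty": 0,"tz": 0,"turn": 0,"fingers": 1}]'

```text
t: 13.75
position: [0.4084, -0.0909, 0.0584]
orientation: [0.0, 0.708, 0.706, 0.0]
ft_force: [0.1, -0.2, -0.1]
grip_width: 0.0857
grasp_force: 0.0
```

Call:
move_arm --rows '[{"tx": 0,"ty": 0,"tz": 0.002,"turn": 0,"fingers": 1},{"tx": 0,"ty": 0,"tz": 0.002,"turn": 0,"fingers": 1},{"tx": 0,"ty": 0,"tz": 0.002,"turn": 0,"fingers": 1},{"tx": 0,"ty": 0,"tz": 0,"turn": 0,"fingers": 1}]'

```text
t: 14.15
position: [0.4086, -0.0908, 0.0525]
orientation: [0.0, 0.708, 0.706, 0.0]
ft_force: [0.9, -0.5, 1.4]
grip_width: 0.0854
grasp_force: 1.1
```

Call:
move_arm --rows '[{"tx": 0,"ty": 0,"tz": 0.002,"turn": 0,"fingers": 1},{"tx": 0,"ty": 0,"tz": 0.002,"turn": 0,"fingers": 1},{"tx": 0,"ty": 0,"tz": 0.002,"turn": 0,"fingers": 1},{"tx": 0,"ty": 0,"tz": 0.001,"turn": 0,"fingers": 1},{"tx": 0,"ty": 0,"tz": 0,"turn": 0,"fingers": 1}]'

```text
t: 14.65
position: [0.4085, -0.0907, 0.0452]
orientation: [0.0, 0.708, 0.706, 0.0]
ft_force: [0.5, 0.6, 3.2]
grip_width: 0.0854
grasp_force: 1.1
```

Call:
move_arm --rows '[{"tx": 0,"ty": 0,"tz": 0.001,"turn": 0,"fingers": 1},{"tx": 0,"ty": 0,"tz": 0.001,"turn": 0,"fingers": 1},{"tx": 0,"ty": 0,"tz": 0.001,"turn": 0,"fingers": 1},{"tx": 0,"ty": 0,"tz": 0,"turn": 0,"fingers": 1}]'

```text
t: 15.05
position: [0.4086, -0.0908, 0.0425]
orientation: [0.0, 0.708, 0.706, 0.0]
ft_force: [1.6, -1.0, 6.2]
grip_width: 0.085
grasp_force: 2.7
```

Call:
move_arm --rows '[{"tx": 0,"ty": 0,"tz": 0.001,"turn": 0,"fingers": 1},{"tx": 0,"ty": 0,"tz": 0,"turn": 0,"fingers": 1},{"tx": 0,"ty": 0,"tz": 0,"turn": 0,"fingers": 1}]'

```text
t: 15.35
position: [0.4086, -0.0908, 0.0417]
orientation: [0.0, 0.708, 0.706, 0.0]
ft_force: [0.5, 0.2, 7.1]
grip_width: 0.0848
grasp_force: 3.6
```

Home as well. I'll lift, back off to the side, and check the heights and box positions from the top and scene cameras.

Call:
move_arm --rows '[{"tx": 0,"ty": 0,"tz": -0.005,"turn": 0,"fingers": 1},{"tx": 0,"ty": 0,"tz": -0.01,"turn": 0,"fingers": 1},{"tx": 0,"ty": 0,"tz": -0.03,"turn": 0,"fingers": 1},{"tx": 0,"ty": 0,"tz": -0.04,"turn": 0,"fingers": 1},{"tx": 0,"ty": 0,"tz": -0.04,"turn": 0,"fingers": 1},{"tx": 0,"ty": 0,"tz": -0.04,"turn": 0,"fingers": 1},{"tx": 0,"ty": -0.02,"tz": 0,"turn": 0,"fingers": 1},{"tx": 0,"ty": -0.02,"tz": 0,"turn": 0,"fingers": 1},{"tx": 0,"ty": 0,"tz": 0,"turn": 0,"fingers": 1}]'

```text
t: 16.25
position: [0.3656, -0.0897, 0.2065]
orientation: [-0.001, 0.708, 0.706, -0.0]
ft_force: [0.6, 0.5, -0.5]
grip_width: 0.0854
grasp_force: 0.0
```

Run:
```python
from h import *
im,D=robot.get_image("top"); si,_=robot.get_image("scene"); c=robot.get_calibration("top"); R=np.array(c["R"]);t=np.array(c["t"])
o=np.load("pics/top.npz")["d"]
for k,(a,b) in dict(large=(266,212),bar=(332,219),square=(392,210),small=(462,208)).items():
    s=np.s_[b-2:b+3,a-2:a+3]; print(k,"drop",np.median(D[s])-np.median(o[s]))
a=cv2.resize(im[185:245,150:480,::-1],(792,144),interpolation=2); b=cv2.resize(si[175:295,190:470,::-1],(792,340),interpolation=2)
cv2.imwrite("pics/end.png",np.vstack([a,b])); print(robot.observe()["t"])
```

```text
large drop 0.0093022585
bar drop -0.5997731
square drop 0.009177804
small drop 0.00032281876
16.35
```

View pics/end.png

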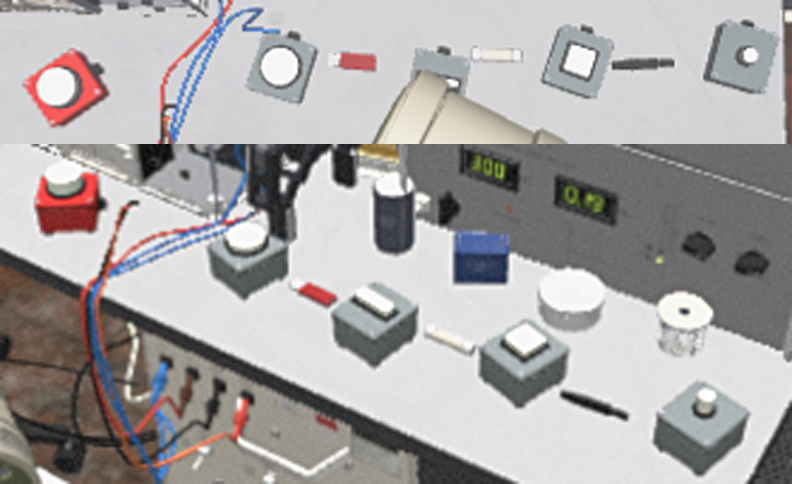

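The large (245,238) and square (523,340) tops have dropped about 9.3 mm by depth. The bar (376,300) is visibly lowered, and its force profile matched the square's. The small button is still out, and the boxes look unmoved. Handing in.

```bash
python3 -c "
from cell import robot
print(robot.job_done())"
```

```text
the job is handed in; nothing more can be done
None
```

I pressed the large round, square and bar buttons home in that order, at no more than about 8 N, left the small round one out, and handed the job in at about 16 s. The boxes look unmoved in the final picture; the bar was judged by force and sight, because the arm hid it from the depth check.

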